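# Load the label roll on the dispenser's drive spindle and prime it with the feed lever

### The job

Put the roll of labels, notched end down, on the upright spindle of the label dispenser and turn it until its notches drop over the two drive dogs at the foot, so that it sits fully home; nobody knows how the dogs stand, so feel for them and do not force it. Then pull the red feed lever through its full stroke, towards the front of the dispenser, and ease it slowly back to rest without letting it snap. Leave the amber bottle and the yellow tube block where they stand.

Things in the scene. Friction and masses are not known exactly. Their poses are not given: they have to be found in the camera images.
- label_roll: loose roll of white labels, standing upright, 0.1 to 0.19 kg: paper 58 mm in diameter, 8 to 58 mm above the origin, on a blue core, bore 25.4 mm, outside 34 mm, that stands 8 mm proud below the paper. Grip the paper across its diameter from above. Origin: centre of the core's lower end; z up along the bore
- roll_notch (a point): middle of one of the four notches in the core's lower end, 15 mm from the bore's axis, 4 mm above the roll's origin; the others are at 90, 180 and 270 degrees. Each is 10 mm wide and 8 mm deep
- dispenser: the label dispenser, a grey baseplate 150 (x) by 250 (y) mm, top 16 mm above the worktop, fixed to the worktop. Origin: centre of its underside; its own -x side is the front (steel roller and peel edge, highest point 32 mm), the spindle stands on its -y half, the lever pivots on its +y half.
- spindle_seat (a point): on the spindle's axis at the top face of the black hub disc, 24 mm above the worktop: here lies the origin of a roll that is fully home. On the disc, against the spindle, stand two steel drive dogs, half a turn apart, 5 mm wide, 6 mm high, 10 to 17 mm from the axis, at an unknown angle. A roll whose notches miss them rests 6 mm too high; they fit within about 0.15 rad either way
- spindle_top (a point): centre of the aluminium spindle's top, 71 mm above spindle_seat. The spindle is 22.4 mm in diameter; its uppermost 10 mm taper to 12 mm. Spindle, hub disc and dogs are one stiff hub that stays put under a light touch (it turns at 0.3 N m); these two points do not turn with it
- lever_grip (a point): middle height of the feed lever's grip, on its axis: an upright red post 15 mm in diameter, from 36 to 78 mm above the worktop (this point is at 62 mm), at the end of a flat steel arm whose upper side is at 36 mm. Moves with the lever.
- lever_pivot (a point): the feed lever's vertical pivot axis, at the same height as lever_grip; the grip circles it at 90 mm
- feed_lever (a joint): angle of the feed lever: 0 at rest against its stop, 0.85 rad at the end of its stroke; it grows anticlockwise seen from above, as the grip comes towards the dispenser's front. A spring drives it back to 0 (2 N at the grip at rest, 6 N at full stroke).
- amber_bottle: bystander: brown glass bottle with a white cap, 51 mm in diameter, 96 mm tall, loose. Origin: centre of its underside
- tube_block: bystander: yellow block with small capped tubes, 62x118x36 mm, loose. Origin: centre of its underside
There are look-alikes about, which are no part of the job. What is shaped like the label_roll but black or purple is not meant.

How it is judged:
On the way, in this order (a step that is already met when the one before it is completed fails the run):
1. the roll sits fully home on the spindle, notches over the dogs (z of label_roll in the frame of spindle_seat below 0.003 m and horizontal distance between label_roll and spindle_seat below 0.005 m and angle between label_roll's own z axis and vertical below 0.06 rad), for 0.2 s.
2. the feed lever is pulled through its full stroke (value of joint feed_lever above 0.76 rad), for 0.05 s.
3. the feed lever is back at rest (value of joint feed_lever below 0.06 rad), for 0.2 s.
At the end, for the whole second after the job is handed in: The roll is at rest on the spindle, its origin within 3 mm above and 5 mm beside spindle_seat, upright within 0.06 rad, released; the feed lever, after a pull beyond 0.76 rad with the roll home, is back within 0.06 rad of rest (all of step 1 and value of joint feed_lever below 0.06 rad and linear speed of label_roll below 0.02 m/s); the robot touches nothing.
It fails at once if the lever snaps back (faster than 2 rad/s while more than 0.15 rad from rest) (value of joint feed_lever above 0.15 rad and velocity of joint feed_lever below -2 rad/s).
It fails at once if the roll is forced against the dispenser with more than 60 N (contact force between label_roll and dispenser above 60 N).
It fails at once if a bystander is shifted by more than 20 mm or tipped (distance of any of amber_bottle, tube_block from where it was at the start of the episode above 0.02 m or angle between any of amber_bottle, tube_block's own z axis and vertical above 0.4 rad).
It also fails if it takes over 69 s, if anything falls off the work surface, if the arm or the gripper's body presses on something with over 40 N, if the wrist force passes 120 N, or if a joint passes its speed limit or range.

### The arm

A 6-joint arm with a two-finger parallel gripper is mounted at the origin on the work surface; the furniture and walls round the work are solid. World frame = base frame: x ahead of the robot, y to its left, z up, the work surface at z = 0. Lengths are in m, angles in rad, forces in N, time in s.
With the tool pointing down it reaches from about 0.15 to 0.775 m from the base axis. Payload 6.1 kg.
Tool frame: the origin (TCP) lies midway between the tips of the shut fingers; the grasp point (between the pads) lies 19 mm behind it; z points along the fingers, y is the line along which they close (so a half turn about z gives the same grasp; the last joint's range is limited). The gripper opens to 85 mm and grips with 20 to 120 N. Pads are 22 mm wide; open, the fingers measure 114 mm over their backs; the gripper's body (76 mm by 85 mm) begins 54 mm behind the grasp point. The pads swing forward as they close: fully open they stand 13 mm farther back than shut.
Start: joints at [-1.333, 0.126, -0.04, 1.405, 0, 1.571], TCP at [0.124, -0.51, 0.199] pointing down, gripper open.
Joint ranges: [-2.72, 2.72], [-0.95, 1.95], [-1.27, 1.35], [-1.78, 2.02], [-1.46, 1.47], [-3.14, 3.14]. Speed limits (rad/s): [2.39, 2.39, 3.01, 3.14, 3.14, 3.14].

### API

Orientations are given as a 3x3 rotation matrix whose columns are the frame's x, y, z axes.
In Python, from station import r gives the robot as it stands. The module is installed in compiled form; this text tells all that it offers. Calls block until the motion is done:
- r.reach(position, orientation): joint-space move of the TCP to a pose.
- r.movel(position, attitude=None, rate=0.15, until_force=None): straight line of the TCP; attitude=None keeps the orientation; rate is the mean speed in m/s. With until_force (N) it stops when the force on the tool has changed by that much, and returns True; else False.
- r.move_joints(angles): joint-space move.
- r.open() and r.clamp(strength=None): open the fingers fully, or close them until they stop; strength is the grip in N (None keeps the last).
- r.sleep(seconds).
- r.inverse_kinematics(position, orientation): joint angles nearest the present ones, or None.
- r.read_camera(name): name is "scene" or "top" or "wrist"; returns a dict with "img" (400x640x3 uint8, blue, green, red), "fovy" (degrees; the focal length in pixels is half the picture's height over the tangent of half this angle, whatever the lens; pixels are square), "cx", "cy" (the principal point, pixels), "k1" (the pictures are not rectified: a ray, as slopes to the right and down, at radius r is drawn at 1 + k1 r^2 times it, then the intrinsics apply), "extrinsics" (4x4, takes a point from camera to world coordinates). Camera axes: x right, y down, z forward; pixel columns grow to the right and rows downward; lengths in m; the calibration is good to about 2 mm. A picture is of the moment at which its call begins. There is no depth.
A pose or a line that the arm cannot do raises r.IKError and nothing moves.
- r.job_done(): hands the job in; it is judged then, once.
Trained networks look in a picture, given as the dict that the camera call returned (one of the last four; its "shot" number tells which), for a name from the list of things; names that differ only in an ending like _2 or _b are one class to them, and where a whole thing is asked for, a point or a joint stands for the part that bears it (a point fixed in the world has none). Each returns a list of dicts, best first, with "p" (0 to 1); they miss things now and then, are a little off and sometimes report something else, mostly with a low value. They report only what shows in the picture. A call takes as long as a camera call. They do not tell look-alikes from the thing itself.
- r.boxes_of(picture, label): "xyz" ([x, y, z] in m, in world coordinates, good to about 4 mm: the middle of the surface that is visible of it).
Readings, each from a call of its own:
- r.current_t(): time.
- r.current_qpos(): joint angles.
- r.current_dq(): joint speeds.
- r.current_effort(): joint torques, N m.
- r.current_tool_pos(): TCP position.
- r.current_eef_rot(): TCP orientation.
- r.current_contact_force(): force on the tool from outside, world axes, zero at the start.
- r.current_ft_torque(): the same for the moment, N m.
- r.current_opening(): opening from 0.0 (shut) to 1.0 (fully open).
- r.current_grasp_force(): force on a finger pad.
Only numpy, scipy, OpenCV 4.12 (cv2) and the standard library are available. Lean on these libraries where they do the work, as an engineer would, in place of code of your own. Each camera call takes 0.05 s, during which the arm holds its last target. There are 200 camera calls.

## Working session

There is one attempt and no reset: what is moved stays moved. The work goes in short steps, each a Python script; the robot and the scene stay as the last script left them, time stands still between calls to the robot, and variables do not carry over. Pictures are saved under pics/ and viewed, at most 10 in all, crops included, and the job is handed in when it is done.

```bash
mkdir -p pics; cat > h.py <<'E'
import numpy as np, cv2
from station import r
def pix2world(c,u,v,z):
    f=c["img"].shape[0]/2/np.tan(np.radians(c["fovy"])/2)
    d=np.array([(u-c["cx"])/f,(v-c["cy"])/f]); s=d.copy()
    for _ in range(20): s=d/(1+c["k1"]*(s@s))
    E=np.array(c["extrinsics"]); w=E[:3,:3]@np.r_[s,1]; o=E[:3,3]
    return o+w*(z-o[2])/w[2]
def world2pix(c,p):
    f=c["img"].shape[0]/2/np.tan(np.radians(c["fovy"])/2)
    E=np.array(c["extrinsics"]); q=E[:3,:3].T@(np.array(p)-E[:3,3]); s=q[:2]/q[2]
    s=s*(1+c["k1"]*(s@s)); return s*f+[c["cx"],c["cy"]]
def down(yaw): # tool y (closing line) at angle yaw from world x... tool z down
    y=np.array([np.cos(yaw),np.sin(yaw),0]); z=np.array([0,0,-1.]); return np.column_stack([np.cross(y,z),y,z])
E
python3 - <<'E'
from h import *
print(r.current_t(), r.current_eef_rot())
ims=[]
for n in ("top","scene"):
    c=r.read_camera(n); cv2.imwrite(f"pics/{n}0.png",c["img"])
    print(n,c["fovy"],np.round(c["extrinsics"],3).tolist())
    for l in ["label_roll","roll_notch","dispenser","spindle_top","spindle_seat","lever_grip","lever_pivot","amber_bottle","tube_block"]:
        for b in r.boxes_of(c,l)[:4]: print(l,round(b["p"],2),np.round(b["xyz"],3),np.round(world2pix(c,b["xyz"])))
print(r.current_t())
E
```

```text
0.0 [[ 9.71863396e-01  2.35544891e-01 -3.77926950e-04]
 [ 2.35545194e-01 -9.71862224e-01  1.50938244e-03]
 [-1.17656042e-05 -1.55593242e-03 -9.99998789e-01]]
top 55.17757863478439 [[0.1, -0.971, 0.215, 0.288], [-0.995, -0.096, 0.028, 0.064], [-0.006, -0.217, -0.976, 1.19], [0.0, 0.0, 0.0, 1.0]]
label_roll 0.9 [0.445 0.286 0.057] [251. 226.]
label_roll 0.89 [0.653 0.171 0.06 ] [297. 163.]
label_roll 0.77 [0.421 0.102 0.061] [312. 240.]
label_roll 0.67 [0.488 0.193 0.056] [284. 215.]
roll_notch 0.81 [0.654 0.168 0.062] [298. 163.]
roll_notch 0.8 [0.423 0.097 0.06 ] [313. 239.]
roll_notch 0.76 [0.446 0.287 0.06 ] [251. 226.]
roll_notch 0.51 [0.483 0.186 0.057] [286. 217.]
dispenser 0.9 [ 0.566 -0.04   0.019] [361. 200.]
spindle_top 0.89 [ 0.567 -0.038  0.016] [361. 200.]
spindle_seat 0.57 [ 0.563 -0.038  0.012] [361. 201.]
lever_grip 0.57 [0.589 0.05  0.039] [334. 189.]
lever_pivot 0.77 [0.592 0.051 0.037] [333. 188.]
amber_bottle 0.83 [ 0.441 -0.26   0.064] [434. 245.]
tube_block 0.16 [ 0.57  -0.038  0.014] [361. 199.]
scene 56.177830164531215 [[0.972, -0.211, 0.106, 0.429], [-0.236, -
[... 265 characters left out ...]
]
roll_notch 0.9 [0.445 0.278 0.059] [275. 162.]
roll_notch 0.89 [0.423 0.093 0.06 ] [279. 213.]
roll_notch 0.77 [0.658 0.156 0.056] [347. 180.]
roll_notch 0.61 [0.487 0.18  0.057] [294. 185.]
dispenser 0.73 [ 0.567 -0.048  0.016] [336. 249.]
dispenser 0.37 [0.59  0.059 0.043] [334. 213.]
spindle_top 0.66 [ 0.566 -0.043  0.019] [335. 247.]
spindle_top 0.42 [ 0.447 -0.278  0.063] [314. 333.]
spindle_seat 0.62 [ 0.568 -0.046  0.019] [336. 248.]
lever_grip 0.7 [0.591 0.054 0.038] [335. 215.]
lever_pivot 0.54 [0.591 0.055 0.038] [335. 215.]
amber_bottle 0.66 [ 0.446 -0.275  0.061] [314. 332.]
amber_bottle 0.21 [ 0.568 -0.046  0.02 ] [336. 248.]
tube_block 0.97 [0.486 0.398 0.028] [281. 138.]
1.0
```

```bash
python3 - <<'E'
import cv2
t=cv2.imread("pics/top0.png");s=cv2.imread("pics/scene0.png")
cv2.imwrite("pics/t1.png",cv2.resize(t[120:270,220:450],None,fx=3.4,fy=3.4,interpolation=2))
cv2.imwrite("pics/s1.png",cv2.resize(s[120:300,220:430],None,fx=3.3,fy=3.3,interpolation=2))
E
```

```text
(no output)
```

View pics/t1.png

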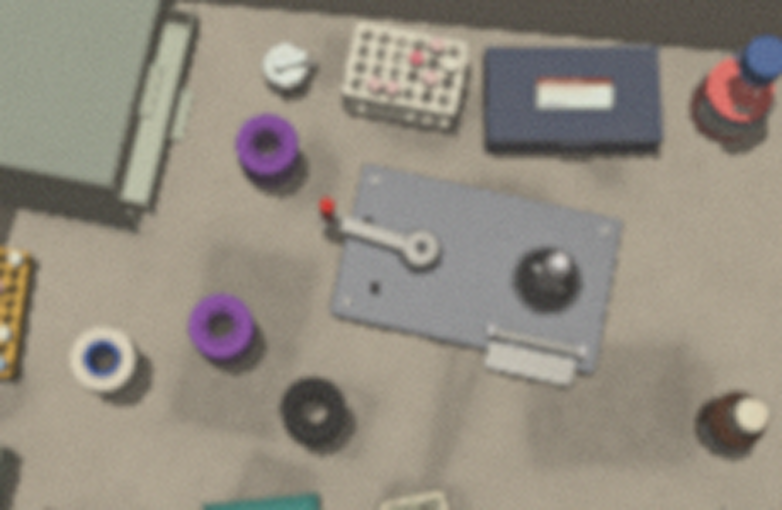

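View pics/s1.png

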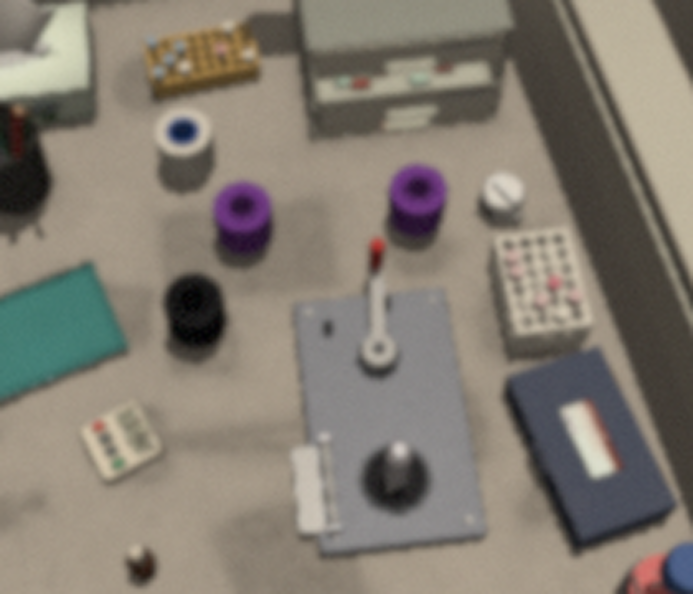

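White roll with blue core: top (251,226) / scene (276,162). The look-alikes are black (312,240) and purple (284,215) and (297,163), so only the white one fits. The spindle top is at top (384,197) and scene (341,257), and the red grip is at top (316,181) and scene (334,194). Next I look from close by with the wrist camera.

```bash
python3 - <<'E'
from h import *
t=r.read_camera("top");s=r.read_camera("scene")
print("spindle",pix2world(t,383.8,196.5,.095),pix2world(s,341.2,256.5,.095))
print("grip top",pix2world(t,316.2,180.4,.078),pix2world(s,334.2,193.5,.078))
print("pivot",pix2world(t,220+421/3.4,120+249/3.4,.045),pix2world(s,220+379/3.3,120+353/3.3,.045))
print("roll",pix2world(t,220+103/3.4,120+358/3.4,.058),pix2world(s,220+184/3.3,120+132/3.3,.058))
sp=pix2world(t,383.8,196.5,.095)
r.reach([sp[0]-.06,sp[1],.24],down(np.pi/2)); print(r.current_t(),r.current_qpos())
c=r.read_camera("wrist"); cv2.imwrite("pics/w_sp.png",c["img"]); print(np.round(c["extrinsics"],3).tolist(),c["fovy"],world2pix(c,sp))
np.save("w_sp.npy",{k:v for k,v in c.items()},allow_pickle=True)
r.reach([.40,.283,.24],down(np.pi/2)); print(r.current_t(),r.current_qpos())
c=r.read_camera("wrist"); cv2.imwrite("pics/w_roll.png",c["img"]); print(np.round(c["extrinsics"],3).tolist(),world2pix(c,[.445,.283,.058]))
np.save("w_roll.npy",{k:v for k,v in c.items()},allow_pickle=True)
for b in r.boxes_of(c,"label_roll")[:4]: print(round(b["p"],2),np.round(b["xyz"],3),np.round(world2pix(c,b["xyz"])))
E
```

```text
spindle [ 0.56539757 -0.09782251  0.095     ] [ 0.56580375 -0.10142928  0.095     ]
grip top [0.59950195 0.10567614 0.078     ] [0.60079473 0.10743053 0.078     ]
pivot [0.57627557 0.01810246 0.045     ] [0.57865518 0.01144969 0.045     ]
roll [0.44690198 0.28912228 0.058     ] [0.44810186 0.28800531 0.058     ]
3.125 [-1.92243951e-01  1.10420863e-01  3.12866149e-02  1.49177250e+00
 -1.72383289e-04 -1.90848849e-01]
[[0.002, 0.965, 0.263, 0.44], [1.0, -0.002, -0.001, -0.097], [-0.001, 0.263, -0.965, 0.412], [0.0, 0.0, 0.0, 1.0]] 59.60355909305963 [316.34455227 241.57102626]
4.6417 [ 6.14285322e-01  6.31625136e-02 -2.05929108e-02  1.48703402e+00
 -3.15602396e-04  6.15373150e-01]
[[0.002, 0.965, 0.263, 0.335], [1.0, -0.001, -0.001, 0.283], [-0.001, 0.263, -0.965, 0.412], [0.0, 0.0, 0.0, 1.0]] [316.3953772 214.8435888]
0.9 [0.441 0.295 0.058] [328. 211.]
0.7 [0.481 0.194 0.059] [235. 247.]
0.67 [0.636 0.174 0.034] [231. 352.]
0.56 [0.418 0.108 0.055] [151. 190.]
```

View pics/w_sp.png

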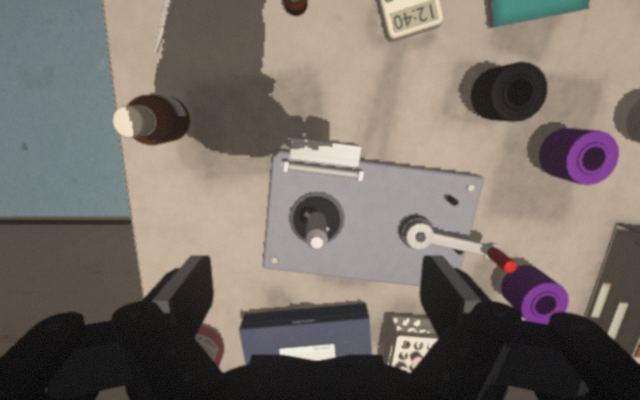

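View pics/w_roll.png

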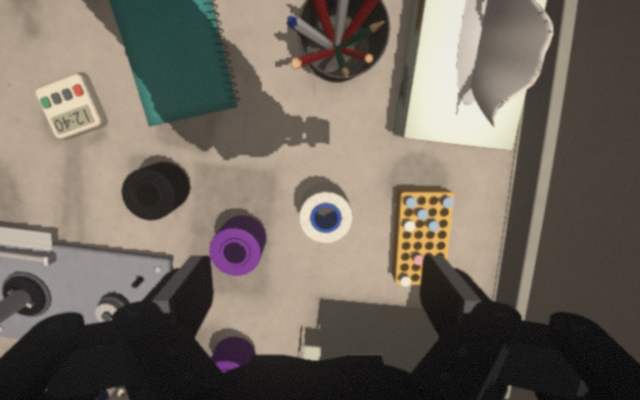

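The wrist picture confirms the white roll with the blue core at (326,216), standing clear. The purple roll is at (237,250) and the tube block at (425,240). The spindle top at (316,241) matches my estimate. I'll grip twice at different yaws to centre the roll on the tool axis, then lift.

```bash
python3 - <<'E'
from h import *
c=np.load("w_roll.npy",allow_pickle=True).item(); p=pix2world(c,326.3,216,.058); print("roll",p)
s=np.load("w_sp.npy",allow_pickle=True).item()
print("sp",pix2world(s,316,241.5,.095),"grip",pix2world(s,511,267,.078),"piv",pix2world(s,420.5,236.5,.045))
x,y=(p[0]+.4475)/2,(p[1]+.2885)/2
a,b=np.radians(-20),np.radians(55)
# tool yaw is pi-periodic: pick the q6 branch that leaves room
def pose(yaw,pos):
    best=None
    for k in (0,np.pi):
        q=r.inverse_kinematics(pos,down(yaw+k))
        if q is not None and (best is None or abs(q[5])<abs(best[1][5])): best=(yaw+k,q)
    return best
for i,(yaw) in enumerate((a,b)):
    yw,q=pose(yaw,[x,y,.10 if i==0 else .022]); R=down(yw)
    if i==0: r.reach([x,y,.10],R); r.movel([x,y,.022],rate=.12); r.clamp(20); r.open(); 
    else: r.reach([x,y,.022],R); r.clamp(40)
    print(r.current_t(),r.current_opening(),r.current_grasp_force(),r.current_qpos().round(3) if hasattr(r.current_qpos(),'round') else r.current_qpos(),r.current_tool_pos(),yw)
r.movel([x,y,.15],rate=.15)
print(r.current_opening(),r.current_contact_force(),r.current_t())
E
```

```text
roll [0.44630259 0.29352656 0.058     ]
sp [ 0.56532317 -0.09815718  0.095     ] grip [0.60182971 0.10828369 0.078     ] piv [0.57943005 0.01918015 0.045     ]
7.8167 0.9992597200447486 0.0 [ 0.577  0.202 -0.346  1.024 -0.    -0.645] [0.44676225 0.29092904 0.02170752] 2.792526803190927
10.1917 0.003086879400105143 11.614812337338662 [ 0.578  0.197 -0.335  1.02   0.002  1.188] [0.45363806 0.29661483 0.02863933] 0.9599310885968813
-0.0011308147169971016 [-0.05969195  0.43184192 -1.21296495] 11.1917
```

```bash
python3 - <<'E'
from h import *
r.reach([.40,.283,.24],down(np.pi/2)); r.open()
c=r.read_camera("wrist"); cv2.imwrite("pics/w2.png",c["img"])
np.save("w2.npy",c,allow_pickle=True)
for b in r.boxes_of(c,"label_roll")[:4]: print(round(b["p"],2),np.round(b["xyz"],3),np.round(world2pix(c,b["xyz"])))
print(r.current_t())
E
```

```text
0.75 [0.442 0.298 0.059] [330. 213.]
0.74 [0.419 0.108 0.053] [151. 191.]
0.7 [0.636 0.172 0.036] [229. 353.]
0.65 [0.48  0.192 0.062] [231. 247.]
12.6833
```

View pics/w2.png

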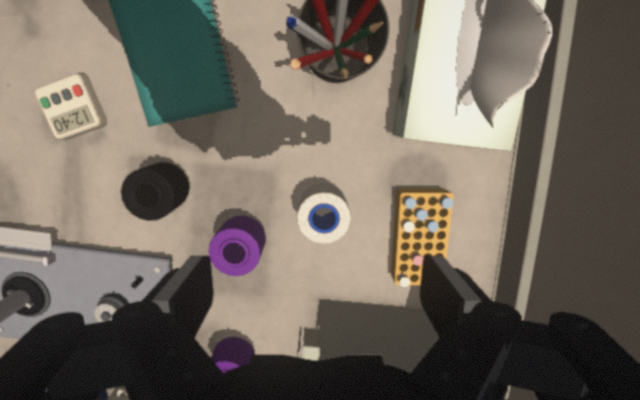

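The roll still stands at (324,217), so the second clamp shut beside it. I retry in single steps with readings.

```bash
python3 - <<'E'
from h import *
c=np.load("w2.npy",allow_pickle=True).item(); p=pix2world(c,324,217.3,.058); print("roll",p)
t=r.read_camera("top")
h=cv2.inRange(t["img"][200:250,230:275],(140,140,150),(255,255,255)); 
n,l,s,ce=cv2.connectedComponentsWithStats(h); i=1+np.argmax(s[1:,4]); print(ce[i]+[230,200],s[i],pix2world(t,*(s[i,:2]+s[i,2:4]/2+[229.5,199.5]),.058))
x,y=p[0]+.0,p[1]-.001
R=down(np.radians(0)) if abs(r.inverse_kinematics([x,y,.1],down(0))[5])<abs(r.inverse_kinematics([x,y,.1],down(np.pi))[5]) else down(np.pi)
def st(m): print(m,round(r.current_t(),2),np.round(r.current_tool_pos(),4),"open",round(r.current_opening(),3),"gf",round(r.current_grasp_force(),1),"F",np.round(r.current_contact_force(),1))
r.reach([x,y,.10],R); st("above")
print(r.movel([x,y,.024],rate=.1,until_force=8)); st("down")
r.clamp(30); st("clamp")
c=r.read_camera("wrist"); cv2.imwrite("pics/w3.png",c["img"])
E
```

```text
roll [0.44725434 0.2918514  0.058     ]
[255.89465875 221.37982196] [   1    0   44   50 1348] [0.44995227 0.28283998 0.058     ]
above 14.17 [0.4474 0.291  0.1004] open 1.002 gf 0.0 F [ 0.5 -0.6 -0.5]
False
down 15.07 [0.4477 0.2911 0.0246] open 0.998 gf 0.0 F [-0.5 -1.7  0.5]
clamp 15.84 [0.4536 0.2936 0.0295] open -0.001 gf 9.8 F [ 6.  -0.1 20.2]
```

View pics/w3.png

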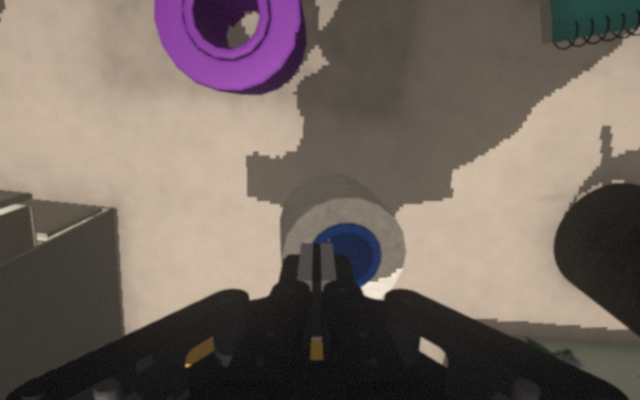

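The picture shows the shut fingertips at (316,250) lying over the roll's top ring at (343,255). That doesn't fit the reported height, so I check from the fixed cameras.

```bash
python3 - <<'E'
from h import *
o=[]
for n,(u,v) in (("top",(251,226)),("scene",(276,165))):
    c=r.read_camera(n); o.append(cv2.resize(c["img"][v-45:v+45,u-35:u+35],None,fx=5.5,fy=5.5,interpolation=2)); print(n,world2pix(c,r.current_tool_pos()))
cv2.imwrite("pics/o4.png",np.hstack(o))
print(r.current_qpos(),r.current_eef_rot().tolist(),r.current_contact_force())
E
```

```text
top [250.80111862 224.45307901]
scene [277.98099849 163.10671742]
[ 0.57590327  0.19671651 -0.33382748  1.02570777 -0.00250957 -0.99422671] [[-0.0006450860518237216, -0.9999077863415127, 0.013564758663590274], [-0.9999828261182105, 0.000724031332900327, 0.005815775723449752], [-0.005825060739788985, -0.01356077402822875, -0.9998910811059036]] [ 7.66043712 -0.13654387 19.83197153]
```

View pics/o4.png

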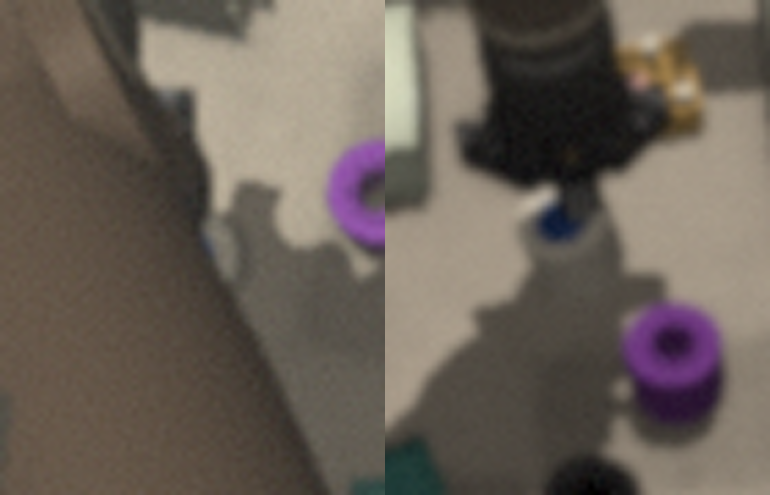

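The fingers rest on the roll's top at a reported TCP z of about 0.029, where 0.058 is expected. A touch on the bare worktop will tell whether the z readings or the roll's height is off.

```bash
python3 - <<'E'
from h import *
def st(m): print(m,round(r.current_t(),2),np.round(r.current_tool_pos(),4),"open",round(r.current_opening(),3),"F",np.round(r.current_contact_force(),1))
p=r.current_tool_pos(); r.movel([p[0],p[1],.09],down(np.pi)); 
r.movel([.375,.285,.09]); st("hi")
r.movel([.375,.285,.035]); print(r.movel([.375,.285,-.004],rate=.04,until_force=5)); st("table")
r.movel([.375,.285,.09])
r.movel([.426,.291,.09]); r.movel([.426,.291,.07]); print(r.movel([.426,.291,.022],rate=.04,until_force=4)); st("ring")
r.movel([.426,.291,.09]); st("up")
E
```

```text
hi 17.26 [0.3754 0.2852 0.0899] open -0.001 F [ 0.6  0.8 -0.5]
False
table 18.9 [ 0.3752  0.2851 -0.0038] open -0.002 F [-0.3  0.3 -0.2]
True
ring 21.44 [0.4259 0.291  0.0269] open -0.002 F [-1.4 -0.7  7.3]
up 22.02 [0.4258 0.2909 0.0893] open 0.002 F [ 0.2 -0.8  0.1]
```

The worktop was not met at z = -0.004, and the ring was met at a reading of 0.0265 where 0.058 is expected. So the real fingertips are about 31 mm higher than reported. I grip accordingly, twice for centring.

```bash
cat >> h.py <<'E'
def st(m): print(m,round(r.current_t(),2),np.round(r.current_tool_pos(),4),"open",round(r.current_opening(),3),"gf",round(r.current_grasp_force(),1),"F",np.round(r.current_contact_force(),1),"T",np.round(r.current_ft_torque(),2))
E
python3 - <<'E'
from h import *
r.open(); x,y,z=.445,.2905,-.0095
r.movel([x,y,.09]); r.movel([x,y,z],rate=.12,until_force=10); st("down")
if r.current_tool_pos()[2]<-.007:
    r.clamp(20); st("c1"); r.open()
    r.reach([x,y,z],down(np.radians(120))); r.clamp(40); st("c2")
    if r.current_opening()>.3:
        r.movel([x,y,.14],rate=.2); st("lift")
E
```

```text
down 24.06 [ 0.4454  0.2908 -0.0088] open 0.999 gf 0.0 F [-0.6 -0.8 -0.1] T [-0.02 -0.01  0.02]
c1 24.43 [ 0.4456  0.2909 -0.0086] open 0.663 gf 21.1 F [-0.7  0.2  4.1] T [-0.09  0.15 -0.02]
c2 26.19 [ 0.4453  0.2906 -0.0091] open 0.678 gf 43.0 F [-0.9  0.3  4. ] T [-0.16  0.08  0.02]
lift 27.09 [0.4444 0.2901 0.1386] open 0.677 gf 42.9 F [-0.2  0.6 -1.3] T [-0.01 -0.01 -0.01]
```

```bash
python3 - <<'E'
from h import *
x,y=.5654,-.0983
r.reach([x,y,.13],down(np.radians(120))); st("over")
r.movel([x,y,.095],rate=.1,until_force=5); st("near")
h=r.movel([x,y,.02],rate=.05,until_force=5); print(h); st("in")
E
```

```text
over 28.6 [ 0.5654 -0.0973  0.1299] open 0.676 gf 42.9 F [ 0.  -0.1 -0.2] T [ 0.02  0.05 -0.02]
near 29.1 [ 0.5653 -0.0977  0.095 ] open 0.676 gf 42.9 F [ 0.3 -0.2 -1.2] T [-0.03 -0.06 -0.02]
False
in 30.75 [ 0.5655 -0.0983  0.0205] open 0.675 gf 43.2 F [-1.6  0.1  2.3] T [0.06 0.34 0.03]
```

```bash
python3 - <<'E'
from h import *
x,y=.5654,-.0983; z0=None
yaw=120
while True:
    h=r.movel([x,y,.009],rate=.02,until_force=5); st(f"yaw {yaw} hit {h}")
    z=r.current_tool_pos()[2]
    if z0 is None: z0=z
    if z<z0-.004 or yaw<=25 or r.current_t()>45: break
    zz=z+.0012
    r.movel([x,y,zz],rate=.04)
    yaw-=13; r.reach([x,y,zz],down(np.radians(yaw)))
E
```

```text
yaw 120 hit True 30.98 [ 0.5655 -0.0983  0.02  ] open 0.68 gf 43.4 F [-1.7  0.5  5. ] T [ 0.06  0.29 -0.04]
yaw 107 hit True 31.98 [ 0.5656 -0.0983  0.0149] open 0.674 gf 43.3 F [0.1 0.5 4.1] T [ 0.11  0.03 -0.04]
```

It dropped by 5 mm at yaw 107. I press lightly, release, and check with the wrist camera on the way to the lever.

```bash
python3 - <<'E'
from h import *
x,y=.5654,-.0983
r.movel([x,y,.008],rate=.02,until_force=6); st("press")
r.open(); st("open"); r.movel([x,y,.13],rate=.2)
R=down(np.radians(166))
g=np.array([.601,.1075])
r.reach([*(g-[.0,.0]),.13],R); st("over lever")
c=r.read_camera("wrist"); np.save("w5.npy",c,allow_pickle=True); cv2.imwrite("pics/w5.png",c["img"])
print(world2pix(c,[*g,.078]),world2pix(c,[.579,.02,.04]),world2pix(c,[x,y,.082]))
for l in("label_roll","lever_grip"):
  for b in r.boxes_of(c,l)[:3]: print(l,round(b["p"],2),np.round(b["xyz"],3),np.round(world2pix(c,b["xyz"])))
E
```

```text
press 32.18 [ 0.5657 -0.0983  0.0148] open 0.676 gf 43.4 F [-2.4 -0.3  6.1] T [ 0.15  0.37 -0.01]
open 32.58 [ 0.5652 -0.0981  0.0137] open 1.0 gf 0.0 F [-0.1  0.6  0.1] T [-0.01 -0.04 -0.  ]
over lever 34.16 [0.6004 0.1069 0.1289] open 1.001 gf 0.0 F [ 0.3 -0.2 -0.6] T [-0.05 -0.01 -0.02]
[316.74592546 210.67641212] [316.622773    73.24067075] [ 286.91268868 -167.96183935]
label_roll 0.94 [0.428 0.097 0.053] [549. 129.]
label_roll 0.78 [0.486 0.173 0.057] [484. 248.]
label_roll 0.63 [0.658 0.159 0.058] [262. 282.]
lever_grip 0.6 [0.59  0.054 0.038] [313. 125.]
```

View pics/w5.png

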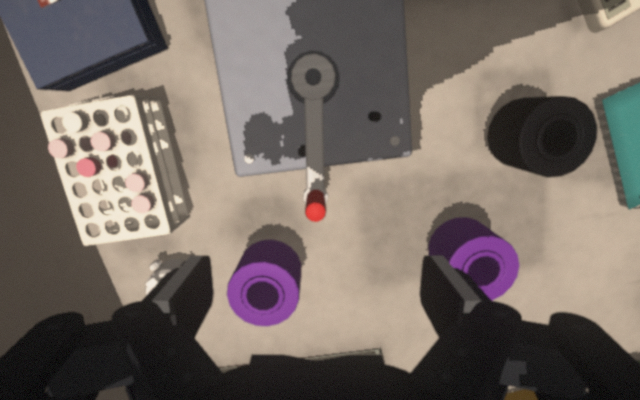

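The red grip top is at (316,211) as predicted, the pivot is at (313,77), and the way down is clear. I grip the post and pull.

```bash
python3 - <<'E'
from h import *
g=np.array([.601,.1075]); u=np.array([np.cos(np.radians(76)),np.sin(np.radians(76))]); zt=.0145
c=np.load("w5.npy",allow_pickle=True).item(); pv=pix2world(c,313.5,77,.042)[:2]; print("pivot",pv,np.linalg.norm(g-pv)); 
u=(g-pv)/np.linalg.norm(g-pv); a0=np.arctan2(u[1],u[0]); pv=g-.09*u; print(np.degrees(a0),pv)
r.movel([*g,zt],down(a0+np.pi/2),rate=.12,until_force=8); st("down")
if r.current_tool_pos()[2]<zt+.003:
    r.clamp(40); st("clamp")
    if .05<r.current_opening()<.4:
        p=r.current_tool_pos(); a0=np.arctan2(p[1]-pv[1],p[0]-pv[0])
        def go(th,rate): a=a0+th; r.movel([pv[0]+.09*np.cos(a),pv[1]+.09*np.sin(a),zt],down(a+np.pi/2),rate=rate)
        for th in np.arange(.12,.85,.12): go(th,.06); st(f"{th:.2f}")
        p=r.current_tool_pos(); print("angle",np.arctan2(p[1]-pv[1],p[0]-pv[0])-a0)
        np.save("lev.npy",[*pv,a0,zt])
E
```

```text
pivot [0.58179707 0.02208637] 0.08754564624967973
77.32928374936752 [0.58125872 0.01969179]
down 35.42 [0.6017 0.1076 0.0154] open 0.999 gf 0.0 F [ 0.5  0.6 -0.2] T [ 0.03 -0.03  0.02]
clamp 36.07 [0.6013 0.1074 0.0147] open 0.161 gf 38.9 F [ 0.8 -0.6  0.5] T [-0.02 -0.1  -0.  ]
0.12 36.39 [0.5912 0.1092 0.0147] open 0.162 gf 39.1 F [ 2.9 -0.8 -0.3] T [-0.06 -0.43 -0.06]
0.24 36.73 [0.5806 0.1098 0.0147] open 0.162 gf 39.1 F [2.4 0.8 0.7] T [-0.03 -0.51 -0.01]
0.36 37.06 [0.5699 0.1091 0.0147] open 0.159 gf 39.1 F [2.9 1.3 0.9] T [ 0.19 -0.61 -0.13]
0.48 37.39 [0.5592 0.107  0.0147] open 0.163 gf 39.2 F [4.  1.2 0.8] T [ 0.25 -0.75 -0.02]
0.60 37.73 [0.549  0.1037 0.0147] open 0.158 gf 39.2 F [4.1 1.7 0.6] T [ 0.38 -0.83  0.04]
0.72 38.06 [0.5393 0.0993 0.0147] open 0.161 gf 39.2 F [ 4.6  3.4 -0.1] T [ 0.5  -0.9   0.01]
0.84 38.39 [0.5302 0.0937 0.0147] open 0.163 gf 39.2 F [5.  3.3 0.2] T [ 0.64 -0.95  0.  ]
angle 0.8279605312523897
```

```bash
python3 - <<'E'
from h import *
*pv,a0,zt=np.load("lev.npy")
def go(th,rate): a=a0+th; r.movel([pv[0]+.09*np.cos(a),pv[1]+.09*np.sin(a),zt],down(a+np.pi/2),rate=rate)
go(.855,.04); r.sleep(.2); st("full")
for th in np.r_[np.arange(.74,0,-.12),0,-.015]: go(th,.05)
st("rest"); r.open(); r.sleep(.3); r.movel([*r.current_tool_pos()[:2],.14],rate=.15)
r.reach([.40,-.1,.22],down(np.pi/2)); st("away")
c=r.read_camera("wrist"); cv2.imwrite("pics/w6.png",c["img"]); print(world2pix(c,[.601,.1075,.078]),world2pix(c,[.5654,-.0983,.082]),world2pix(c,[.5654,-.0983,.088]))
E
```

```text
full 38.84 [0.5293 0.0931 0.0147] open 0.158 gf 39.2 F [5.4 3.2 1.1] T [ 0.62 -0.98  0.01]
rest 41.9 [0.6013 0.1074 0.0146] open 0.159 gf 39.9 F [-0.5  3.1  7.6] T [ 0.65 -0.01  0.14]
away 45.02 [ 0.4004 -0.0998  0.2195] open 0.996 gf 0.0 F [-0.2  0.3 -0. ] T [-0.03  0.04  0.  ]
[505.86626561 362.87216385] [316.95056995 338.84900354] [316.9601796  342.57540694]
```

View pics/w6.png

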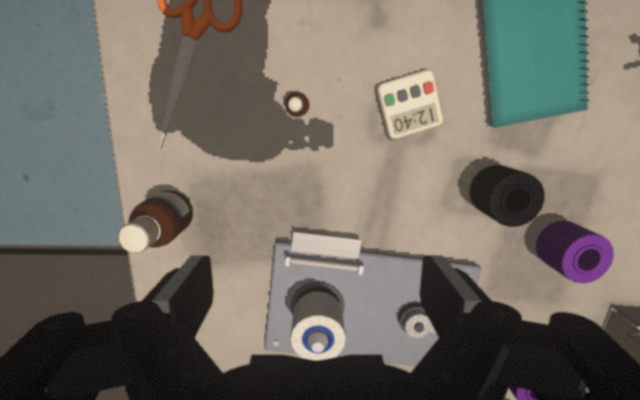

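The roll stands upright on the spindle at (318,339), which fits the home height (338.8 predicted, against 342.6 if 6 mm high). The bottle is untouched at (150,225), and the lever was eased back to where it started.

```bash
python3 -c "
from h import *
print(r.job_done(), r.current_t())"
```

```text
the job is handed in; nothing more can be done
the job is handed in; nothing more can be done
```

I handed the job in at about 45 s of robot time, with no verdict returned: the roll dropped about 5 mm over the dogs and looks fully home, the lever was pulled to about 0.84 rad and eased back to its starting point, and the arm touched neither the bottle nor the tube block.

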